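# Push the cash tin home into the counter stop

## Task

Put the stall's cash tin back in its place: push it along the counter with the fingers until it sits snugly in the inner corner of the L-shaped steel stop, one long side flush against the stop's long rail and one end against its short leg. Only push it: do not pick it up or tip it. Leave the sauce bottle, the stack of foam trays, the drinking glass and the jar where they stand.

Things in the scene. Friction and masses are not known exactly. Their poses are not given: they have to be found in the camera images.
- tin: Closed yellow cash tin, flat upright sides, dark seam, coin slot in its flat lid, loose on the counter: 90 mm along its x, 140 mm along its y, 60 mm high, 0.3 to 0.65 kg. Too wide to grasp. Origin at the centre of its underside, z up. Its y axis starts within about 25 degrees of the stop's y axis.
- stop: Fixed L of bare steel bar, 25 mm high, 12 mm thick. Origin at the inner corner, at counter height; z up. Long rail: inner face in the plane x = 0, running 340 mm from the corner along -y. Short leg: inner face in the plane y = 0, running 105 mm from the corner along -x. The tin starts clear of both, on the -x, -y side. Home for the tin's centre: x = -45, y = -70 mm.
- sauce: Bystander: white squeeze bottle with red cap and pointed nozzle, 56 mm across, 156 mm high, loose, right of the work. Origin at the centre of its underside.
- trays: Bystander: stack of white foam trays, one solid block, 100 x 130 x 70 mm high, loose, to the left of the short leg. Origin at the centre of its underside.
- glass: Bystander: empty drinking glass, 66 mm across, 85 mm high, loose, left of the work. Origin at the centre of its underside.
- jar: Bystander: amber glass jar with steel cap, 56 mm across, 85 mm high, loose, right of the work. Origin at the centre of its underside.

How it is judged:
By the outcome, as a careful person would: the job done as asked, in the order asked, and still so for the second after the job is handed in, with the robot touching nothing.
It also fails if it takes over 56 s, if anything falls off the work surface, if the arm or the gripper's body presses on something with over 40 N, if the wrist force passes 120 N, or if a joint passes its speed limit or range.

## Robot

A 6-joint arm with a two-finger parallel gripper is mounted at the origin on the work surface. World frame = base frame: x ahead of the robot, y to its left, z up, the work surface at z = 0. Lengths are in m, angles in rad, forces in N, time in s.
With the tool pointing down it reaches from about 0.375 to 0.925 m from the base axis. Payload 5.7 kg.
Tool frame: the origin (TCP) lies on the mounting face of the last link; the fingertips stand 173 mm ahead of it and the grasp point (between the pads) lies 155 mm ahead of it; z points along the fingers, y is the line along which they close (so a half turn about z gives the same grasp; the last joint's range is limited). The gripper opens to 85 mm and grips with 20 to 120 N. Pads are 22 mm wide; open, the fingers measure 114 mm over their backs; the gripper's body (76 mm by 85 mm) begins 54 mm behind the grasp point. The pads swing forward as they close: fully open they stand 13 mm farther back than shut.
Start: joints at [-1.417, 0.359, 1.51, -0, 1.272, -0.115], TCP at [0.159, -0.578, 0.405] pointing down, gripper open.
Joint ranges: [-2.97, 2.97], [-1.01, 2.36], [0.21, 2.38], [-0.96, 4.11], [0.2, 2.71], [-2.98, 2.98]. Speed limits (rad/s): [2.39, 2.39, 3.14, 3.14, 3.14, 3.14].

## Interface

Orientations are given as a rotation vector (axis times angle).
In Python, from bench import bot gives the robot as it stands. The module is installed in compiled form; this text tells all that it offers.
- The arm moves only by the shell command python3 -m creep 'ROWS'. ROWS is JSON, a list of rows, each a list of 5 numbers: the finger opening in mm, from 0 to 85.4, then the shift along the world's x, y, z in units of 50 mm (1.0 is 50 mm), then the turn about the world's z in units of 6 degrees (1.0 is 6 degrees). A call has exactly 8 rows; each row is the pose to reach, as a shift and turn from the pose commanded when the call began; what a row does not reach only later rows make up. A row lasts 1/10 s, in which the tool goes at most 50 mm and 8.59 degrees, less where a joint would pass 70% of its speed; a pose out of reach is approached as far as the arm can. A call with a gripper value outside its range is refused whole. The fingers move at their own pace and stop on an object; the grip force is fixed at half the most. Time passes only in rows, so rows that repeat a pose let the fingers close, or fill a call up. It gives the time, the measured TCP pose, the force, the opening and the grip force at its end, in the units of the state.
- bot.get_obs(): the state, without advancing time (a new reading comes with each control period).
- bot.get_image(name): name is "scene" or "side" or "wrist"; returns the picture (384x512x3 uint8, red, green, blue); there is no depth.
- bot.calibration(name): a dict with "fx", "fy", "cx", "cy" (pixels), "R" (3x3) and "t" (3): a world point X has camera coordinates R X + t; the wrist camera has in their place "tool_from_camera" (4x4, takes a point from camera to tool coordinates, whose origin is the TCP and whose axes are the flange's). Camera axes: x right, y down, z forward; pixel columns grow to the right and rows downward; lengths in m; the calibration is good to about 2 mm. The wrist camera is an equidistant fisheye: a pixel r from the principal point sees the ray r / f radians off the axis. A picture is of the moment at which its call begins: read the wrist's pose just before it. calibration takes no time and is no camera call.
- bot.close_job(): hands the job in; it is judged then, once.
The state is a dict: "t": time; "joint_positions": joint angles; "dq": joint speeds; "effort": joint torques, N m; "eef_pos": TCP position; "eef_rot": TCP orientation; "force": force on the tool from outside, world axes, zero at the start; "wrist_torque": the same for the moment, N m; "opening": opening from 0.0 (shut) to 1.0 (fully open); "finger_force": force on a finger pad.
Only numpy, scipy, OpenCV 4.12 (cv2) and the standard library are available. Lean on these libraries where they do the work, as an engineer would, in place of code of your own. Each camera call takes 0.05 s, during which the arm holds its last target. There are 200 camera calls.

## Working session

There is one attempt and no reset: what is moved stays moved. The work goes in short steps, Python scripts to look and compute and a shell command to move; the robot and the scene stay as the last step left them, time stands still between calls to the robot, and variables do not carry over. Pictures are saved under pics/ and viewed, at most 11 in all, crops included, and the job is handed in when it is done.

```bash
mkdir -p pics
python3 - <<'E'
from bench import bot
import cv2,numpy as np
o=bot.get_obs();print(o['t'],o['eef_pos'],o['eef_rot'],o['opening'])
a=[bot.get_image(n) for n in("scene","side")]
for n,i in zip(("scene","side"),a): cv2.imwrite(f'pics/{n}0.png',i[...,::-1])
E
```

```text
0.0 [ 0.1592871  -0.57809883  0.40385262] [-3.11141299e+00 -4.20790524e-01  8.96923914e-05] 0.9961509589145834
```

View pics/scene0.png

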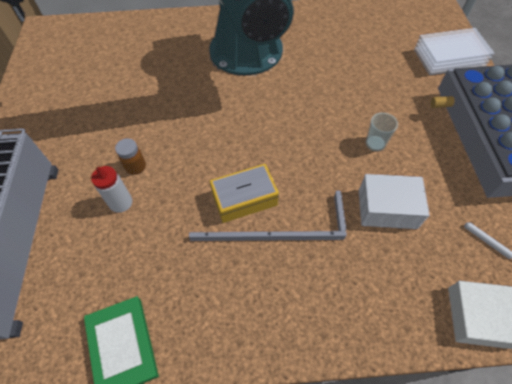

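View pics/side0.png

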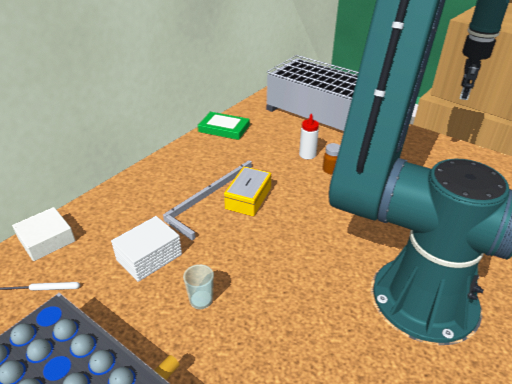

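The scene view shows the tin at about (245,192), the rail from (190,237) to (343,236), the leg up to (338,193), trays at (393,200), glass at (380,130), jar at (130,155) and sauce at (112,190). Next I'll measure the tin and the stop.

```bash
cat > h.py <<'E'
from bench import bot
import cv2,numpy as np
def ray(name,uv,z):
    c=bot.calibration(name);R=np.array(c['R']);t=np.array(c['t'])
    uv=np.atleast_2d(uv).astype(float)
    d=np.c_[(uv[:,0]-c['cx'])/c['fx'],(uv[:,1]-c['cy'])/c['fy'],np.ones(len(uv))]@R
    o=-R.T@t
    return (o+d*((z-o[2])/d[:,2])[:,None])[:,:2]
def tin(im):
    """pose of tin from scene image: lid + yellow rim blob at top: fit rectangle in the lid plane"""
    hsv=cv2.cvtColor(im,cv2.COLOR_RGB2HSV)
    m=cv2.inRange(hsv,(22,150,90),(34,255,255)); m[:140]=0;m[260:]=0;m[:,:150]=0;m[:,350:]=0
    n,l,s,_=cv2.connectedComponentsWithStats(m);k=1+s[1:,4].argmax()
    c=cv2.findContours((l==k).astype(np.uint8),cv2.RETR_EXTERNAL,cv2.CHAIN_APPROX_NONE)[0]
    return max(c,key=cv2.contourArea)[:,0]
E
python3 - <<'E'
from h import *
im=cv2.imread('pics/scene0.png')
c=bot.calibration('scene');R=np.array(c['R']);print('cam',-R.T@np.array(c['t']),c['fx'])
k=tin(im[...,::-1]); print(k.min(0),k.max(0),cv2.approxPolyDP(k[:,None],2.5,True)[:,0].tolist())
cr=cv2.resize(im[150:260,180:350],None,fx=4.7,fy=4.7,interpolation=cv2.INTER_CUBIC)
cv2.imwrite('pics/crop0.png',cr)
for n,p in dict(glass=(377,146),jar=(133,170),sauce=(119,207)).items(): print(n,ray('scene',p,0))
print('trays top',ray('scene',[(364,175),(423,178),(427,215),(361,212)],.07))
E
```

```text
cam [ 0.99894932 -0.03399311  0.79260583] 374.9597726600235
[211 181] [277 221] [[211, 181], [223, 221], [276, 203], [275, 188], [276, 192], [222, 209]]
glass [[0.41461636 0.32202883]]
jar [[ 0.43534049 -0.31625062]]
sauce [[ 0.54151204 -0.34046086]]
trays top [[0.54560576 0.24085278]
 [0.5652543  0.37206749]
 [0.658377   0.3518084 ]
 [0.63924787 0.21290568]]
```

View pics/crop0.png

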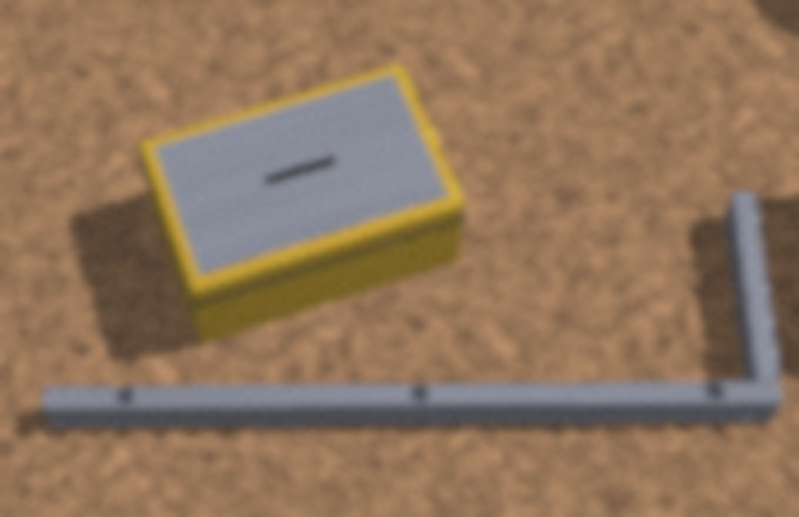

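The crop shows lid corners at (143,145), (400,66), (463,203) and (195,290). The rail's inner top edge runs (43,390)–(750,381), and the leg's inner edge runs (731,195)–(750,381).

Run:
```python
from h import *
f=lambda p:np.array(p)/4.7+[180,150]-.5+.5/4.7
L=ray('scene',f([(143,145),(400,66),(463,203),(195,290)]),.06)
S=ray('scene',f([(43,390),(750,381),(731,195)]),.025)
print('lid',L,'len',[np.linalg.norm(L[i]-L[i-1]) for i in range(4)])
print('stop',S,np.linalg.norm(S[0]-S[1]),np.linalg.norm(S[2]-S[1]))
y=(S[1]-S[0]);y/=np.linalg.norm(y);x=np.array([y[1],-y[0]])
print('stop yaw (y axis vs world y)',np.degrees(np.arctan2(-y[0],y[1])))
c=L.mean(0);yt=(L[1]-L[0]+L[2]-L[3]);print('tin c',c,'yaw',np.degrees(np.arctan2(-yt[0],yt[1])))
print('tin in stop',(c-S[1])@x,(c-S[1])@y,'home',S[1]-.045*x-.07*y)
for p in L: print((p-S[1])@x,(p-S[1])@y)
r=cv2.Rodrigues(bot.get_obs()['eef_rot'])[0];print(r)
```

```text
lid [[ 0.52332141 -0.11299624]
 [ 0.48708771  0.01770814]
 [ 0.5699988   0.04071265]
 [ 0.60644271 -0.08985254]] len [np.float64(0.08628315282909274), np.float64(0.1356337536791244), np.float64(0.08604334287312061), np.float64(0.13555599189946177)]
stop [[ 0.63548266 -0.16663567]
 [ 0.65908746  0.16950434]
 [ 0.55646926  0.17969455]] 0.33696779820892697 0.1031229198107321
stop yaw (y axis vs world y) -4.016893675014341
tin c [ 0.54671266 -0.036107  ] yaw 15.545023651574235
tin in stop -0.09769554940858503 -0.2129781688742119 home [0.60929446 0.10282858]
-0.1156432006765478 -0.2913170978890889
-0.1609438089308672 -0.16347199618832728
-0.07984787154654192 -0.13471602650307782
-0.03434731648038354 -0.26240755491635365
[[ 9.64095946e-01  2.65554013e-01 -2.69307594e-04]
 [ 2.65554071e-01 -9.64094381e-01  1.74933288e-03]
 [ 2.04904430e-04 -1.75804047e-03 -9.99998434e-01]]
```

Tin yaw is +15.5° and stop yaw is −4°. My plan is to open the fingers as a two-point pusher and push the tin toward the rail from the robot side while turning it by −19.5°. After that I'll push its end toward the leg. First I'm moving to the spot behind the tin.

```bash
python3 -m creep '[[85,0.5,0.86,0,0],[85,1,1.72,0,0],[85,1.5,2.58,0,0],[85,2,3.44,0,0],[85,2.5,4.3,0,0],[85,3,5.16,0,0],[85,3.5,6.02,0,0],[85,3.9,6.7,0,0]]'
```

```text
t: 0.9
eef_pos: [0.3547, -0.2409, 0.4045]
eef_rot: [-3.112, -0.421, 0.0]
force: [0.8, -0.3, -0.1]
opening: 0.995
finger_force: 0.0
```

```bash
python3 -m creep '[[85,0.5,0.84,0,0],[85,1,1.68,0,0],[85,1.5,2.5,0,0],[85,2,3.3,0,0],[85,2.2,3.68,-0.6,0],[85,2.2,3.68,-1.5,0],[85,2.2,3.68,-2.3,0],[85,2.2,3.68,-2.3,0]]'
python3 - <<'E'
from h import *
cv2.imwrite('pics/scene1.png',bot.get_image('scene')[...,::-1]);cv2.imwrite('pics/side1.png',bot.get_image('side')[...,::-1])
E
```

```text
t: 1.7
eef_pos: [0.4617, -0.0584, 0.2855]
eef_rot: [-3.109, -0.421, 0.015]
force: [-0.8, 0.1, -0.0]
opening: 0.995
finger_force: 0.0
```

View pics/side1.png

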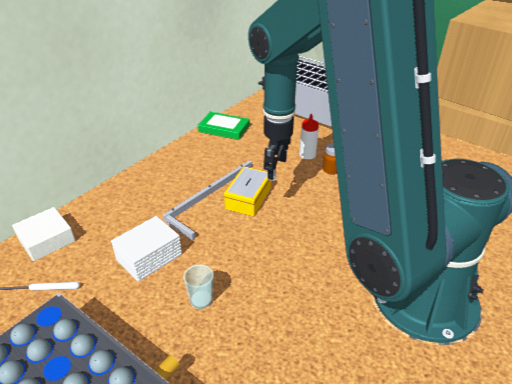

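The side view shows the fingers hovering behind the tin at about (275,165), clear of it. I'm lowering them now.

```bash
python3 -m creep '[[85,0,0,-0.8,0],[85,0,0,-1.5,0],[85,0,0,-2.0,0],[85,0,0,-2.1,0],[85,0.1,0.03,-2.1,0],[85,0.2,0.05,-2.1,0],[85,0.3,0.08,-2.1,0],[85,0.4,0.1,-2.1,0]]'
python3 - <<'E'
from h import *
cv2.imwrite('pics/scene2.png',bot.get_image('scene')[180:260,180:350,::-1].repeat(4,0).repeat(4,1) if 0 else bot.get_image('scene')[...,::-1])
E
```

```text
t: 2.6
eef_pos: [0.4856, -0.0545, 0.186]
eef_rot: [3.112, 0.421, 0.004]
force: [-0.5, -0.6, 0.3]
opening: 0.997
finger_force: 0.0
```

View pics/scene2.png

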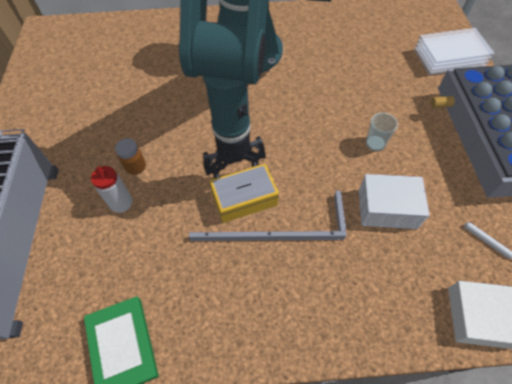

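The fingers are about 8 mm behind the tin and a little toward −y. I'll shift them +12 mm in y, then push slowly while turning −19.5°.

```bash
python3 -m creep '[[85,-0.06,0.24,0,0],[85,0.06,0.24,0,0],[85,0.16,0.24,0,-0.2],[85,0.26,0.23,0,-0.6],[85,0.36,0.22,0,-1.1],[85,0.46,0.22,0,-1.6],[85,0.56,0.21,0,-2.1],[85,0.64,0.2,0,-2.6]]';python3 - <<'E'
from h import *
cv2.imwrite('pics/scene3.png',bot.get_image('scene')[130:260,170:360,::-1].repeat(4,0).repeat(4,1))
E
```

```text
t: 3.45
eef_pos: [0.5161, -0.0442, 0.1843]
eef_rot: [-3.141, 0.01, 0.003]
force: [-2.3, 0.8, -0.0]
opening: 0.995
finger_force: 1.1
```

View pics/scene3.png

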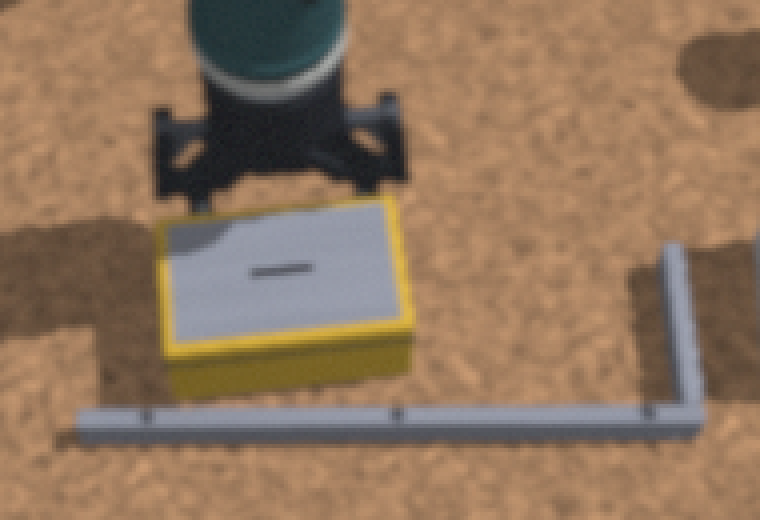

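The tin is being turned as planned: its lid's back edge is nearly parallel to the fingers, and about 25 mm of travel remains. I'm carrying on.

```bash
python3 -m creep '[[85,0.1,-0.01,0,-0.3],[85,0.18,-0.01,0,-0.6],[85,0.26,-0.02,0,-0.6],[85,0.33,-0.02,0,-0.6],[85,0.38,-0.03,0,-0.6],[85,0.42,-0.03,0,-0.6],[85,0.45,-0.03,0,-0.6],[85,0.47,-0.03,0,-0.6]]'
```

```text
t: 4.3
eef_pos: [0.5395, -0.046, 0.1845]
eef_rot: [-3.14, 0.104, 0.002]
force: [-4.1, -1.4, 0.4]
opening: 0.992
finger_force: 2.3
```

```bash
python3 -m creep '[[85,0.02,0,0,0],[85,0.03,0,0,0],[85,0.04,0,0,0],[85,0.05,0,0,0],[85,0.06,0,0,0],[85,0.06,0,0,0],[85,0.06,0,0,0],[85,0.06,0,0,0]]'
```

```text
t: 5.1
eef_pos: [0.5403, -0.0459, 0.1845]
eef_rot: [-3.139, 0.105, 0.01]
force: [-9.7, -2.4, 6.0]
opening: 0.996
finger_force: 5.0
```

Run:
```python
from h import *
cv2.imwrite('pics/scene4.png',bot.get_image('scene')[130:260,170:360,::-1].repeat(4,0).repeat(4,1))
```

```text
(no output)
```

View pics/scene4.png

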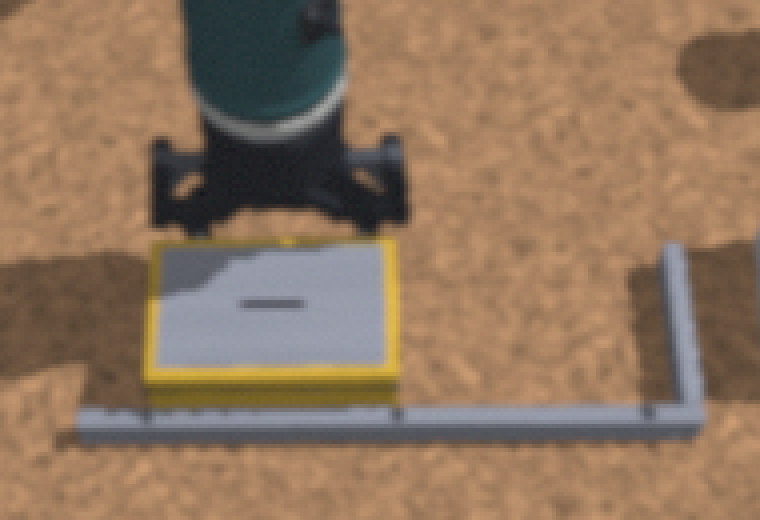

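The tin is flush on the rail, with lid corners in the crop at (152,241), (396,239), (399,380) and (146,382). I'll work out the end-push pose next.

Run:
```python
from h import *
f=lambda p:np.array(p)/4+[170,130]
L=ray('scene',f([(150,240),(397,238),(400,380),(145,382)]),.06);c=L.mean(0)
S=np.array([0.6591,0.1695]);a=np.radians(-4);y=np.array([-np.sin(a),np.cos(a)]);x=np.array([y[1],-y[0]])
print('tin stop',(c-S)@x,(c-S)@y)
yc=(c-S)@y
for d in(.111,.081): print(d,S-.043*x+(yc-d)*y, 'final',S-.043*x+(-.07-d)*y)
o=bot.get_obs();print(o['eef_pos'],o['t'])
```

```text
tin stop -0.0446471370357406 -0.22469539724294968
0.111 [ 0.59278782 -0.16237813] final [ 0.60357882 -0.00805956]
0.081 [ 0.59488051 -0.13245121] final [0.60567152 0.02186736]
[ 0.54027492 -0.04584265  0.18447413] 5.15
```

```bash
python3 -m creep '[[85,-0.3,0,0,0],[85,-0.6,0,0,0],[60,-0.6,0,0.6,0],[40,-0.6,0,1.4,1.4],[30,-0.6,-0.2,2.2,2.8],[30,-0.6,-0.8,2.2,4.2],[30,-0.6,-1.6,2.2,5.6],[30,-0.6,-2.4,2.2,7]]'; python3 -m creep '[[30,0.3,0,0,1.4],[30,0.8,0,0,2.8],[30,1.3,0,0,4.2],[30,1.6,0,0,5.6],[30,1.6,0,0,7],[30,1.6,0,0,8],[30,1.6,0,0,8],[30,1.6,0,0,8]]'
```

```text
t: 5.95
eef_pos: [0.5137, -0.1672, 0.296]
eef_rot: [2.962, 1.038, 0.005]
force: [1.8, 1.3, 0.3]
opening: 0.35
finger_force: 0.0
t: 6.75
eef_pos: [0.5932, -0.1661, 0.295]
eef_rot: [2.296, 2.143, 0.001]
force: [0.6, 0.2, 0.1]
opening: 0.348
finger_force: 0.0
```

```bash
python3 -m creep '[[30,0,0,-0.8,0],[30,0,0,-1.6,0],[30,0,0,-2.0,0],[30,0,0,-2.1,0],[30,0,0,-2.1,0],[30,0.01,0.1,-2.1,0],[30,0.01,0.2,-2.1,0],[30,0.02,0.3,-2.1,0]]';python3 - <<'E'
from h import *
cv2.imwrite('pics/scene5.png',bot.get_image('scene')[130:260,170:360,::-1].repeat(4,0).repeat(4,1))
E
```

```text
t: 7.55
eef_pos: [0.5943, -0.1506, 0.191]
eef_rot: [2.293, 2.145, 0.002]
force: [0.1, -1.2, 0.4]
opening: 0.352
finger_force: 0.0
```

View pics/scene5.png

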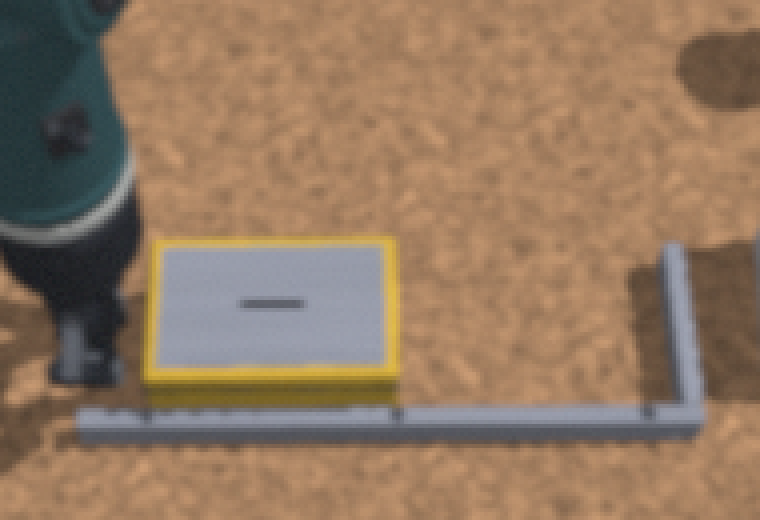

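The fingers are lowered beyond the tin's end with about 15 mm of gap. I'm pushing along the rail now.

```bash
python3 -m creep '[[30,0.01,0.15,0,0],[30,0.02,0.3,0,0],[30,0.03,0.45,0,0],[30,0.04,0.6,0,0],[30,0.05,0.75,0,0],[30,0.06,0.9,0,0],[30,0.07,1.05,0,0],[30,0.08,1.2,0,0]]'; python3 -m creep '[[30,0.01,0.15,0,0],[30,0.02,0.3,0,0],[30,0.03,0.45,0,0],[30,0.04,0.6,0,0],[30,0.05,0.75,0,0],[30,0.06,0.9,0,0],[30,0.07,1.05,0,0],[30,0.08,1.2,0,0]]'
```

```text
t: 8.4
eef_pos: [0.5979, -0.0903, 0.1897]
eef_rot: [-2.294, -2.147, 0.0]
force: [-0.1, -3.4, 1.4]
opening: 0.352
finger_force: 0.0
t: 9.2
eef_pos: [0.6018, -0.0303, 0.1896]
eef_rot: [-2.294, -2.146, 0.0]
force: [-0.3, -4.3, 1.3]
opening: 0.354
finger_force: 0.0
```

Run:
```python
from h import *
cv2.imwrite('pics/scene6.png',bot.get_image('scene')[130:260,170:360,::-1].repeat(4,0).repeat(4,1))
```

```text
(no output)
```

View pics/scene6.png

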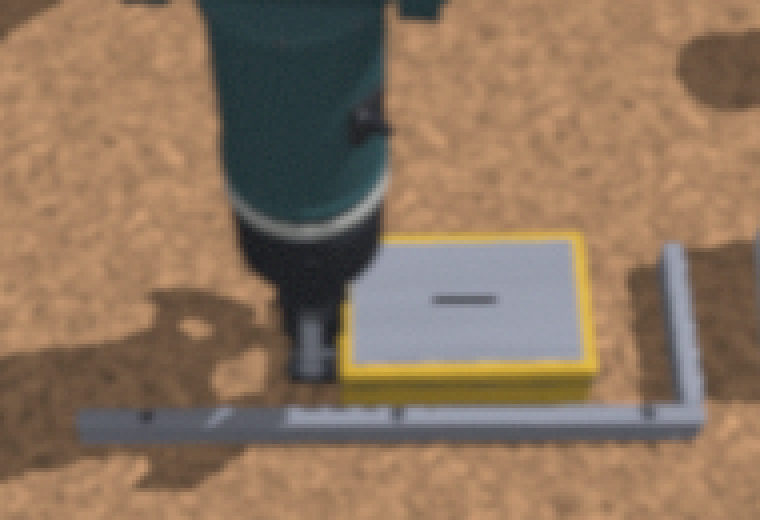

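The tin is sliding along the rail with about 50 mm left to the leg. I'll push most of that, then creep the last bit.

```bash
python3 -m creep '[[30,0.01,0.15,0,0],[30,0.02,0.3,0,0],[30,0.03,0.45,0,0],[30,0.04,0.58,0,0],[30,0.05,0.7,0,0],[30,0.06,0.8,0,0],[30,0.06,0.88,0,0],[30,0.07,0.94,0,0]]'; python3 -m creep '[[30,0,0.02,0,0],[30,0,0.04,0,0],[30,0,0.06,0,0],[30,0,0.07,0,0],[30,0,0.08,0,0],[30,0,0.08,0,0],[30,0,0.08,0,0],[30,0,0.08,0,0]]'
```

```text
t: 10.05
eef_pos: [0.6052, 0.0164, 0.1896]
eef_rot: [-2.293, -2.146, 0.0]
force: [-0.2, -2.7, -0.5]
opening: 0.355
finger_force: 0.0
t: 10.85
eef_pos: [0.6053, 0.0201, 0.1897]
eef_rot: [-2.294, -2.146, 0.0]
force: [-0.0, -2.2, -0.6]
opening: 0.352
finger_force: 0.0
```

Not yet at the leg (force is still about 2 N), so I keep creeping.

```bash
python3 -m creep '[[30,0,0.02,0,0],[30,0,0.04,0,0],[30,0,0.06,0,0],[30,0,0.08,0,0],[30,0,0.1,0,0],[30,0,0.1,0,0],[30,0,0.1,0,0],[30,0,0.1,0,0]]'
```

```text
t: 11.65
eef_pos: [0.6048, 0.0223, 0.1899]
eef_rot: [2.291, 2.146, -0.007]
force: [-3.6, -18.2, 3.6]
opening: 0.348
finger_force: 0.0
```

Contact with the leg is made at 18 N. Next I back off, lift, turn back, and seat the long side against the rail once more.

```bash
python3 -m creep '[[30,0,-0.3,0,0],[30,0,-0.6,0,0],[30,0,-0.6,0.8,0],[30,0,-0.6,1.6,-1.4],[45,0,-0.6,2.2,-2.8],[60,-0.5,-0.6,2.2,-4.2],[60,-1.2,-0.4,2.2,-5.6],[60,-1.6,0.2,2.2,-7]]'; python3 -m creep '[[60,0,0.5,0,-1.4],[60,0,1,0,-2.8],[60,0,1.4,0,-4.2],[60,0,1.4,0,-5.6],[60,0,1.4,0,-7],[60,0,1.4,0,-8],[60,0,1.4,0,-8],[60,0,1.4,0,-8]]'
python3 - <<'E'
from h import *
cv2.imwrite('pics/scene7.png',bot.get_image('scene')[130:260,190:380,::-1].repeat(4,0).repeat(4,1))
E
```

```text
t: 12.45
eef_pos: [0.5235, 0.0337, 0.2998]
eef_rot: [-2.916, -1.169, 0.001]
force: [0.6, 1.5, -0.4]
opening: 0.704
finger_force: 0.0
t: 13.25
eef_pos: [0.5254, 0.1048, 0.2997]
eef_rot: [-3.14, 0.1, -0.0]
force: [-0.3, -0.5, 0.4]
opening: 0.701
finger_force: 0.0
```

View pics/scene7.png

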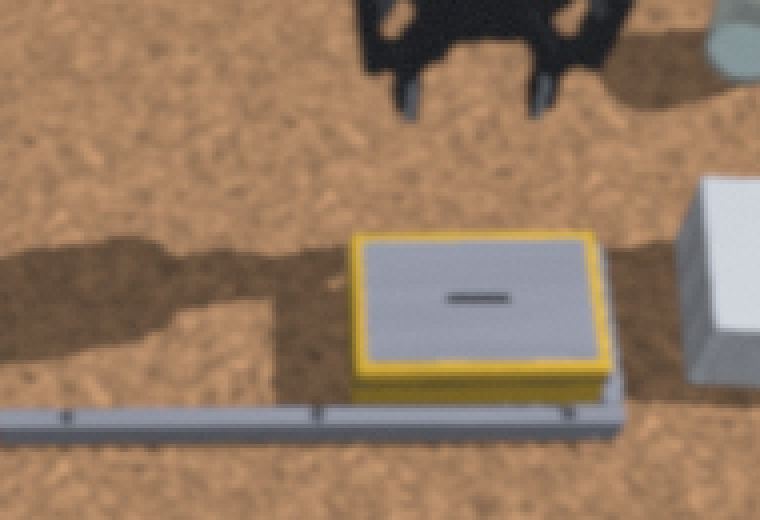

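The tin sits in the corner, with its lid at (352–612, 233–375) in the crop. A gentle seating push toward the rail comes next.

```bash
python3 -m creep '[[60,0,0,-0.8,0],[60,0,0,-1.6,0],[60,0,0,-2.1,0],[60,0,0,-2.2,0],[60,0.1,0,-2.2,0],[60,0.2,0,-2.2,0],[60,0.3,-0.01,-2.2,0],[60,0.4,-0.02,-2.2,0]]'; python3 -m creep '[[60,0.04,0,0,0],[60,0.08,0,0,0],[60,0.11,0,0,0],[60,0.14,0,0,0],[60,0.16,0,0,0],[60,0.18,0,0,0],[60,0.18,0,0,0],[60,0.18,0,0,0]]'
```

```text
t: 14.1
eef_pos: [0.5467, 0.1041, 0.1911]
eef_rot: [-3.139, 0.104, -0.005]
force: [0.6, 0.1, -0.5]
opening: 0.701
finger_force: 0.0
t: 14.9
eef_pos: [0.5501, 0.104, 0.1895]
eef_rot: [3.139, -0.105, -0.016]
force: [-13.8, 0.3, 14.8]
opening: 0.705
finger_force: 6.3
```

```bash
python3 -m creep '[[60,-0.3,0,0,0],[60,-0.7,0,0,0],[60,-1,0,0,0],[60,-1,0,1,0],[60,-1,0,2,0],[60,-1,0,2.6,0],[60,-1.2,0,3,0],[60,-1.2,0,3,0]]'
python3 - <<'E'
from h import *
im=bot.get_image('scene');sd=bot.get_image('side')
a=cv2.resize(im[180:250,260:360,::-1],(500,350),interpolation=cv2.INTER_CUBIC)
b=cv2.resize(sd[150:260,150:290,::-1],(300,236),interpolation=cv2.INTER_CUBIC)
o=np.zeros((590,500,3),np.uint8);o[:350]=a;o[350:586,:300]=b;cv2.imwrite('pics/fin.png',o)
E
```

```text
t: 15.7
eef_pos: [0.4947, 0.1042, 0.3427]
eef_rot: [-3.139, 0.104, -0.009]
force: [0.5, -0.3, -0.1]
opening: 0.701
finger_force: 0.0
```

View pics/fin.png

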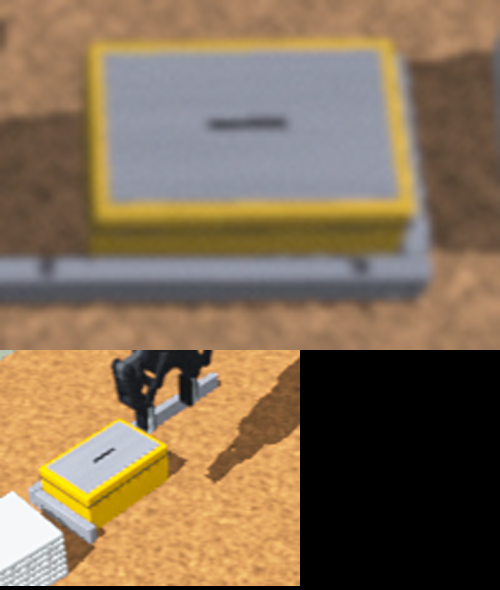

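The final view shows the tin flat and flush to the rail, with lid corners at (88,42), (394,40), (414,218) and (92,220), and its right end at the leg. I'll do a numeric check, then hand in.

Run:
```python
from h import *
f=lambda p:np.array(p)/5+[260,180]-.4
L=ray('scene',f([(88,41),(394,39),(414,218),(92,220)]),.06);c=L.mean(0)
S=np.array([0.6591,0.1695]);a=np.radians(-4.0);y=np.array([-np.sin(a),np.cos(a)]);x=np.array([y[1],-y[0]])
print((c-S)@x,(c-S)@y);d=L[1]-L[0]+L[2]-L[3];print(np.degrees(np.arctan2(-d[0],d[1])))
```

```text
-0.047288832807053045 -0.06751508638891252
-4.4757828897759975
```

```bash
python3 -c "
from bench import bot
print(bot.close_job())"
```

```text
the job is handed in; nothing more can be done
None
```

The cash tin was pushed into the stop's inner corner, long side on the rail and end on the short leg; the last camera check put its centre within 2.5 mm of home, and I handed the job in at about 16 s without touching the bystanders.

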